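# Bring a sample vial round and put it on the balance

## Robot

A 6-joint arm with a two-finger parallel gripper is mounted at the origin on the work surface. World frame = base frame: x ahead of the robot, y to its left, z up, the work surface at z = 0. Lengths are in mm, angles in degrees, forces in N, time in s.
With the tool pointing down it reaches from about 275 to 850 mm from the base axis. Payload 19 kg.
Tool frame: the origin (TCP) lies at the very end of the fingers, on their centre line; the grasp point (between the pads) lies 19 mm behind it (env.grip_depth is the z of the grasp point in the tool frame, in mm); z points along the fingers, y is the direction in which the jaws open and shut (so a half turn about z gives the same grasp; the last joint's range is limited). The gripper opens to 85 mm and grips with 20 to 120 N. Pads are 22 mm wide; open, the fingers measure 114 mm over their backs; the gripper's body (76 mm by 85 mm) begins 54 mm behind the grasp point. The pads swing forward as they close: fully open they stand 13 mm farther back than shut.
Start: joints at [-72.823, 8.623, 82.357, -0, 89.026, -7.678], TCP at [241.656, -521.721, 231.267] pointing down, gripper open.
Joint ranges: [-160.23, 160.23], [-39.13, 120.54], [6.94, 153.29], [-79.49, 259.48], [9.18, 160.14], [-161.06, 161.06]. Speed limits (degrees/s): [108.29, 108.29, 127.2, 172.46, 172.46, 172.46].

## Interface

Orientations are given as a 3x3 rotation matrix whose columns are the frame's x, y, z axes.
In Python, from cell import readout, camera, camera_params, env, models gives the robot as it stands. The module is installed in compiled form; this text tells all that it offers.
- The arm moves only by the shell command python3 -m crank 'ROWS' [FORCE]. ROWS is text: rows parted by semicolons, each of 5 numbers parted by spaces: the finger opening in m, from 0 to 0.0854, then the shift along the world's x, y, z in m, then the turn about the world's z in rad. In form: fingers dx dy dz yaw; .... A call has 1 to 12 rows; each row shifts and turns the commanded pose from where the row before left it; what a row does not reach is not made up. A row lasts 1/8 s, in which the tool goes at most 62.5 mm and 10.7 degrees, less where a joint would pass 70% of its speed; a pose out of reach is approached as far as the arm can. A call is refused whole if a number of a shift passes 0.0625 or a number of a turn 0.188, either way. A call with a gripper value outside its range is refused whole. The fingers move at their own pace and stop on an object; FORCE is the grip in N (left out, the last holds). Time passes only in rows, so rows that do not move let the fingers close. It gives the time, the measured TCP pose, the force and the opening at its end, in the units of the state.
- readout.state(): the state, without advancing time (a new reading comes with each control period).
- camera(name): name is "scene" or "side" or "wrist"; returns (picture, depth): 420x560x3 uint8, red, green, blue; 420x560 float32, mm along the optical axis (not along the pixel's ray), 0 where there is no reading.
- camera_params(name): a dict with "fx", "fy", "cx", "cy" (pixels), "extrinsics" (4x4, takes a point from world to camera coordinates). Camera axes: x right, y down, z forward; pixel columns grow to the right and rows downward; lengths in mm; the calibration is good to about 2 mm. A picture is of the moment at which its call begins: read the wrist's pose just before it. camera_params takes no time and is no camera call; for the wrist camera it gives the pose at the moment of the call.
- env.close_job(): hands the job in, once; it reports no verdict.
Trained networks look in the newest picture that a camera, given by its name, has taken for a name from the list of things; names that differ only in an ending like _2 or _b are one class to them, and where a whole thing is asked for, a point or a joint stands for the part that bears it (a point fixed in the world has none). Each returns a list of dicts, best first, with "p" (0 to 1); they miss things now and then, are a little off and sometimes report something else, mostly with a low value. They report only what shows in the picture. A call takes as long as a camera call. They do not tell look-alikes from the thing itself.
- models.search_frame(label, camera): "extent" ([left, top, right, bottom] in pixels, round what is visible of it).
- models.silhouettes(label, camera): "mask" (420x560 bool, what is visible of it) and "extent" ([left, top, right, bottom] in pixels, round what is visible of it).
- models.place_of(label, camera): "point" ([row, column] in pixels: a listed point, or the origin of a listed thing).
The state is a dict: "clock": time; "joint_positions": joint angles; "joint_vel": joint speeds; "effort": joint torques, N m; "tcp_pos": TCP position; "tcp_rot": TCP orientation; "ft_force": force on the tool from outside, world axes, zero at the start; "torque": the same for the moment, N m; "gripper_width": finger opening in mm.
Only numpy, scipy, OpenCV 4.12 (cv2) and the standard library are available. Lean on these libraries where they do the work, as an engineer would, in place of code of your own. Each camera call takes 0.05 s, during which the arm holds its last target. There are 200 camera calls.

## Task

Turn the sample carousel until the tall vial stands at the opening in the guard rail, facing the robot. Then lift the tall vial out through the opening and set it down upright, without dropping it, near the middle of the balance's pan; let go of it and leave the short vials in their cups.

Things in the scene. Friction and masses are not known exactly. Their poses are not given: they have to be found in the camera images.
- carousel_stand: Fixed stand of the sample carousel: round white foot, 314 mm across. Origin: on the turning axis, at bench level; its own -x axis points to the opening in the guard rail. On it turns a deck with six white cups 60 degrees apart, centres 105 mm from the axis, 40 mm wide outside, 32 mm inside, floors 26 mm and rims 54 mm above the bench.
- opening (a point): Pick position: 105 mm from the axis along the stand's -x axis, at cup-floor height (26 mm), in the opening of the guard rail. The rail is a 6 mm steel rod 134 mm above the bench, right over the circle of cups, so no tall vial comes out there; it is open 42 degrees either side of this point. Four posts stand 149 mm from the axis, 74 and 143 degrees either side.
- knob (a point): Carousel's turning knob, joined to the deck: black bar on the axis, 56 mm long (along this point's x), 14 mm thick, 30 mm high, on an 18 mm shaft. The point is the bar's centre, 142 mm above the bench. Turns both ways about the vertical, light friction (0.05 N m), stays where left. The tall vial must come round by 45 to 75 degrees, either way, to stand at the opening.
- tall_vial: The wanted vial: amber glass, 28 mm in diameter, with a white screw cap of the same width, 18 mm high (straight-sided all the way up); 95 mm high over all (the only tall one), 50 to 100 g. It stands in one of the cups with 2 mm of play all round. Origin: centre of its underside; z is up along the vial.
- pan (a point): Centre of the top face of the balance's round steel pan, 120 mm across, 70 mm above the bench. The balance is a fixed white box, 230 mm by 170 mm, with a black display beside the pan.
- short_vial_a: A short vial to be left in its cup: the same amber glass and white cap, 28 mm in diameter but only 60 mm high. Origin: centre of its underside.
- short_vial_b: A second short vial, same as the other, to be left in its cup.
There are look-alikes about, which are no part of the job. What is shaped like the tall_vial but pink or red is not meant.

How it is judged (in metres and radians):
On the way, in this order (a step that is already met when the one before it is completed fails the run):
1. the carousel is turned so that the tall vial, still in its cup, stands within 30 mm of the pick position at the opening (horizontal distance between tall_vial and opening below 0.03 m and height (world z) of tall_vial below 0.034 m and linear speed of tall_vial below 0.02 m/s), for 0.2 s.
2. the tall vial is lifted clear of its cup (height (world z) of tall_vial above 0.06 m), for 0.1 s.
At the end, for the whole second after the job is handed in: The tall vial stands upright (within 7 degrees) and at rest on the balance's pan, its centre within 40 mm of the pan's centre; both short vials still stand in cups of the carousel (horizontal distance between tall_vial and pan below 0.04 m and z of tall_vial in the frame of pan between -0.005 and 0.005 m and angle between tall_vial's own z axis and vertical below 0.12 rad and linear speed of tall_vial below 0.02 m/s and height (world z) of each of short_vial_a, short_vial_b below 0.036 m and horizontal distance between each of short_vial_a, short_vial_b and carousel_stand below 0.12 m and angle between each of short_vial_a, short_vial_b's own z axis and vertical below 0.3 rad); the robot touches nothing.
It fails at once if the tall vial is dropped (falls freely, faster than 0.6 m/s: from about 20 mm or more) (contact force between the fingers and tall_vial below 0.05 N and linear speed of tall_vial above 0.6 m/s).
It fails at once if a short vial is lifted out of its cup or knocked over (height (world z) of any of short_vial_a, short_vial_b above 0.05 m or angle between any of short_vial_a, short_vial_b's own z axis and vertical above 0.5 rad).
It also fails if it takes over 51 s, if anything falls off the work surface, if the arm or the gripper's body presses on something with over 40 N, if the wrist force passes 120 N, or if a joint passes its speed limit or range.

## Working session

There is one attempt and no reset: what is moved stays moved. The work goes in short steps, Python scripts to look and compute and a shell command to move; the robot and the scene stay as the last step left them, time stands still between calls to the robot, and variables do not carry over. Pictures are saved under pics/ and viewed, about 8 in all and at most 12, crops included, and the job is handed in when it is done.

```bash
mkdir -p pics
cat > h.py <<'E'
import numpy as np, cv2
from cell import readout, camera, camera_params, env, models
def world(cam,r,c,d,P=None):
    P=P or camera_params(cam); E=np.array(P["extrinsics"])
    p=np.array([(c-P["cx"])*d/P["fx"],(r-P["cy"])*d/P["fy"],d])
    return E[:3,:3].T@(p-E[:3,3])
def atz(cam,r,c,z):
    P=camera_params(cam); E=np.array(P["extrinsics"]); R=E[:3,:3]
    o=-R.T@E[:3,3]; v=R.T@np.array([(c-P["cx"])/P["fx"],(r-P["cy"])/P["fy"],1])
    return o+v*(z-o[2])/v[2]
def save(n,img): cv2.imwrite("pics/"+n,img[:,:,::-1])
E
python3 - <<'E'
from h import *
np.set_printoptions(precision=1,suppress=True)
print(readout.state()["clock"])
ims=[]
for cam in("scene","side"):
    im,d=camera(cam); np.save(cam+"_d.npy",d); save(cam+".png",im)
    for l,z in(("carousel_stand",0),("opening",26),("knob",142),("tall_vial",26),("pan",70),("short_vial_a",26)):
        for q in models.place_of(l,cam)[:3]:
            r,c=q["point"]; print(cam,l,round(q["p"],2),np.array([r,c]),atz(cam,r,c,z))
    E=np.array(camera_params(cam)["extrinsics"]); print(-E[:3,:3].T@E[:3,3])
print(readout.state()["clock"])
E
```

```text
0.0
scene opening 0.98 [269.  365.6] [482.5 178.1  26. ]
scene knob 0.73 [258.6 334.3] [587.7 194.3 142. ]
scene tall_vial 0.93 [230.9 271.7] [590.5 -26.5  26. ]
scene tall_vial 0.86 [250.3 318.6] [534.6  81.4  26. ]
scene tall_vial 0.85 [248.2 228.2] [699.8 -33.4  26. ]
scene pan 0.6 [150.6 224.8] [ 560.4 -319.8   70. ]
scene short_vial_a 0.77 [323.5 289.9] [688.3 201.4  26. ]
scene short_vial_a 0.74 [309.6 384.1] [518.5 274.3  26. ]
[923.9 567.9 720.6]
side knob 0.87 [246.5 215.8] [585.3 180.4 142. ]
side tall_vial 0.96 [219.9 259. ] [670.  -27.9  26. ]
side tall_vial 0.78 [264.3 362. ] [449.5 -21.8  26. ]
side tall_vial 0.59 [243.5 309.6] [552.1 -20.4  26. ]
side pan 0.55 [154.4 380.1] [ 557.1 -310.7   70. ]
side short_vial_a 0.93 [284.8 165.3] [691.5 198.5  26. ]
side short_vial_a 0.57 [363.7 219.2] [518.3 267.6  26. ]
[198.1 568.8 584.2]
0.7
```

View pics/scene.png

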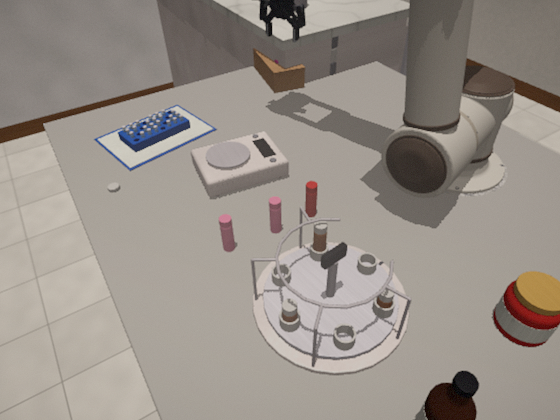

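View pics/side.png

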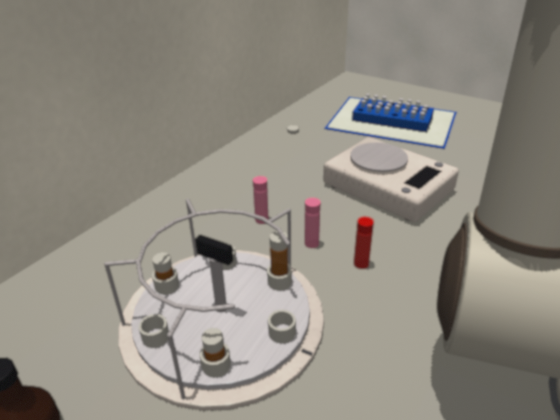

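The scene view shows the carousel with its knob at about (256,334) row/column. The amber tall vial is at (240,320), the pan is at (155,228), and the empty cup at (263,367) is at the opening. The pink and red vials stand outside the carousel. Next I refine these positions from depth.

```bash
cat >> h.py <<'E'
def cloud(cam,im,d,P=None):
    P=P or camera_params(cam); E=np.array(P["extrinsics"])
    v,u=np.nonzero(d>0); z=d[v,u]
    p=np.stack([(u-P["cx"])*z/P["fx"],(v-P["cy"])*z/P["fy"],z],1)
    return (p-E[:3,3])@E[:3,:3], im[v,u].astype(int)
def knobfit(X,C,ax,zr=(125,160)):
    m=(X[:,2]>zr[0])&(X[:,2]<zr[1])&(C.max(1)<75)&(np.hypot(*(X[:,:2]-ax).T)<50)
    K=X[m,:2].astype(np.float32); (c,s,a)=cv2.minAreaRect(K)
    w=np.linalg.eigh(np.cov(K.T))[1][:,1]
    return m.sum(),c,s,a,np.degrees(np.arctan2(w[1],w[0]))%180,X[m,2].max()
def near(X,C,ctr,r,z0,z1):
    m=(X[:,2]>z0)&(X[:,2]<z1)&(np.hypot(*(X[:,:2]-ctr).T)<r); return X[m],C[m]
E
python3 - <<'E'
from h import *
from scipy.optimize import least_squares
np.set_printoptions(precision=1,suppress=True)
s=readout.state(); print(s["tcp_rot"],s["tcp_pos"],s["gripper_width"])
for cam in("scene","side"):
    im=cv2.imread(f"pics/{cam}.png")[:,:,::-1]; X,C=cloud(cam,im,np.load(cam+"_d.npy"))
    R,_=near(X,C,(586,187),125,124,145); R=R[np.hypot(*(R[:,:2]-(586,187)).T)>85]
    f=least_squares(lambda p:np.hypot(R[:,0]-p[0],R[:,1]-p[1])-105,(586,187),loss="soft_l1",f_scale=3); print(cam,"rail axis",f.x,len(R))
    a=np.sort(np.degrees(np.arctan2(R[:,1]-f.x[1],R[:,0]-f.x[0]))%360); g=np.argmax(np.diff(a)); print("gap",a[g],a[g+1],a[[0,-1]])
    print("knob",knobfit(X,C,f.x))
    V,c=near(X,C,(532,88),30,60,130); print("vial",np.median(V,0),V[:,2].max(),len(V))
    T,c=near(X,C,(532,88),30,115,125); print("vial top",T.mean(0),len(T))
    Q,c=near(X,C,(558,-315),75,67,74); print("pan",cv2.minEnclosingCircle(Q[:,:2].astype(np.float32)),np.median(Q,0))
E
```

```text
[[ 0.9  0.4 -0. ]
 [ 0.4 -0.9  0. ]
 [ 0.  -0.  -1. ]] [ 241.6 -521.7  231.3] 85.22907755308405
scene rail axis [583.4 188.1] 988
gap 144.419966429389 225.8262302787233 [  0.2 359.9]
knob (np.int64(348), (585.5255737304688, 189.94882202148438), (52.23750305175781, 12.861285209655762), 3.7264883518218994, np.float64(3.5703859810996903), np.float64(159.81682340220434))
vial [547.6  99.5 100.3] 124.69496634597016 357
vial top [542.9  94.5 120.5] 115
pan ((558.1725463867188, -303.94268798828125), 62.46665573120117) [ 560.8 -300.5   70.8]
side rail axis [580.7 189.7] 1524
gap 144.44688691042683 225.95992306949955 [  0.1 359.8]
knob (np.int64(685), (580.7852172851562, 190.99334716796875), (57.096805572509766, 13.364954948425293), 8.136883735656738, np.float64(9.002897288096108), np.float64(159.988274873801))
vial [534.3 101.7  97.4] 125.34293945438138 660
vial top [539.3  97.9 121.7] 180
pan ((558.2049560546875, -302.5968017578125), 62.01470184326172) [ 554.9 -298.3   72.4]
```

```bash
python3 -m crank '0.085 0.024 0.05 0.006 0.18;0.085 0.024 0.05 0.006 0.18;0.085 0.024 0.05 0.006 0.18;0.085 0.024 0.05 0.006 0.18;0.085 0.024 0.05 0.006 0.18;0.085 0.024 0.05 0.006 0.18;0.085 0.024 0.05 0.006 0.18;0.085 0.024 0.05 0.006 0.18;0.085 0.024 0.05 0.006 0.18;0.085 0.024 0.05 0.006 0.18;0.085 0.024 0.05 0.006 0.18;0.085 0.024 0.05 0.006 0.18'
cat >> h.py <<'E'
def st():
    s=readout.state(); R=np.array(s["tcp_rot"]); print("t",round(s["clock"],2),"tcp",np.round(s["tcp_pos"],1),"xyaw",round(np.degrees(np.arctan2(R[1,0],R[0,0])),1),"q",np.round(s["joint_positions"],0),"w",round(s["gripper_width"],1),"F",np.round(s["ft_force"],1)); return s
E
python3 -c "
from h import *
st()"
```

```text
clock: 2.2
tcp_pos: [530.1, 80.2, 303.6]
tcp_rot: [[-0.857, 0.516, 0.0], [0.516, 0.857, -0.0], [-0.001, 0.0, -1.0]]
ft_force: [0.3, -0.9, 0.8]
gripper_width: 84.9
t 2.2 tcp [530.1  80.2 303.6] xyaw 149.0 q [  0.   3.  80.  -0.  97. -59.] w 84.9 F [ 0.3 -0.9  0.8]
```

```bash
python3 -m crank '0.085 0.013 0.027 0 0.16;0.085 0.013 0.027 0 0.16;0.085 0.013 0.027 0 0.16;0.085 0.013 0.027 0 0.16;0.085 0 0 0 0' >/dev/null
python3 - <<'E'
from h import *
np.set_printoptions(precision=1,suppress=True)
st(); P=camera_params("wrist"); im,d=camera("wrist"); save("w1.png",im); np.save("w1.npy",d)
X,C=cloud("wrist",im,d,P); print(knobfit(X,C,(582,189)))
q=models.place_of("knob","wrist"); print([(a["p"],atz("wrist",*a["point"],142)) for a in q])
T,c=near(X,C,(541,96),30,110,130); print(len(T),T.mean(0) if len(T) else 0)
E
```

```text
t 2.83 tcp [582.  187.7 302.6] xyaw -174.5 q [ 11.  12.  70.   0.  98. -85.] w 85.0 F [-0.6 -0.1 -0.4]
(np.int64(896), (579.9150390625, 187.1134033203125), (53.17255401611328, 13.550592422485352), 8.079863548278809, np.float64(6.769441741660472), np.float64(158.66794766469044))
[(0.61, array([579.8, 185.5, 142. ]))]
538 [539.4  92.6 120.4]
```

View pics/w1.png

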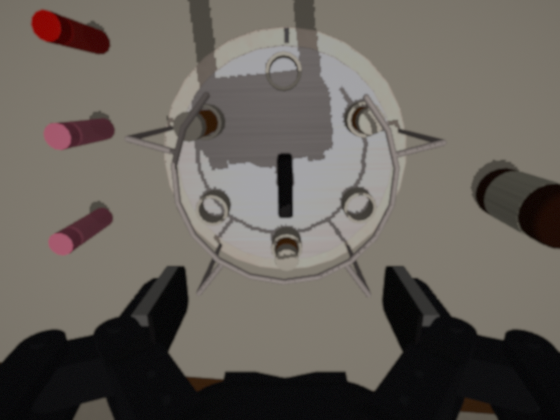

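The knob sits at (185,285) in line with the jaws, with the tall vial at (120,205) beyond the rail end. I descend on the knob.

```bash
python3 -m crank '0.05 -0.001 0 -0.045 0.01;0.05 0 0 -0.045 0;0.05 0 0 -0.045 0;0.05 0 0 -0.042 0;0.05 0 0 0 0;0.0 0 0 0 0;0.0 0 0 0 0;0.0 0 0 0 0;0.0 0 0 0 0' 30
python3 -c "
from h import *
st()"
```

```text
clock: 4.05
tcp_pos: [581.5, 187.5, 128.9]
tcp_rot: [[-0.995, -0.102, 0.004], [-0.102, 0.995, 0.002], [-0.004, 0.002, -1.0]]
ft_force: [-1.3, 9.6, 9.2]
gripper_width: 13.2
t 4.05 tcp [581.5 187.5 128.9] xyaw -174.1 q [ 11.  16.  86.   0.  78. -85.] w 13.2 F [-1.3  9.6  9.2]
```

```bash
python3 -m crank '0.0 0 0 0 -0.11;0.0 0 0 0 -0.11;0.0 0 0 0 -0.11;0.0 0 0 0 -0.11;0.0 0 0 0 -0.11;0.0 0 0 0 -0.11;0.0 0 0 0 -0.11;0.0 0 0 0 -0.11;0.0 0 0 0 -0.11;0.0 0 0 0 -0.075;0.0 0 0 0 0'
python3 - <<'E'
from h import *
np.set_printoptions(precision=1,suppress=True)
st()
for cam in("scene","side"):
    im,d=camera(cam); save(cam+"2.png",im); X,C=cloud(cam,im,d)
    T,c=near(X,C,(477,179),35,114,126); print(cam,len(T),T.mean(0) if len(T) else 0)
    for a in models.place_of("tall_vial",cam): print(round(a["p"],2),atz(cam,*a["point"],26))
a,b=[cv2.imread(f"pics/{c}2.png") for c in("scene","side")]
cv2.imwrite("pics/m2.png",np.hstack([a[200:400,220:500],b[180:380,100:380]]))
E
```

```text
clock: 5.42
tcp_pos: [581.2, 187.1, 128.9]
tcp_rot: [[-0.57, 0.821, 0.003], [0.821, 0.57, 0.001], [-0.0, 0.003, -1.0]]
ft_force: [-4.9, 5.9, 10.6]
gripper_width: 13.0
t 5.42 tcp [581.2 187.1 128.9] xyaw 124.8 q [ 11.  16.  86.   0.  78. -24.] w 13.0 F [-4.9  5.9 10.6]
scene 151 [480.9 178.4 120.8]
0.98 [584.7 -28.9  26. ]
0.87 [468.  167.3  26. ]
0.73 [482.9 -22.   26. ]
0.62 [698.2 -37.   26. ]
side 334 [475.7 182.2 121.9]
0.85 [454.6 -26.6  26. ]
0.76 [549.8 -17.9  26. ]
0.73 [671.5 -27.7  26. ]
0.65 [481.  171.4  26. ]
0.33 [624.9 280.9  26. ]
```

View pics/m2.png

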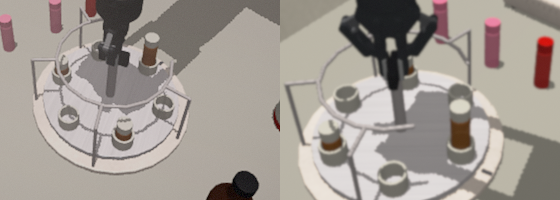

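The tall vial now stands at the opening: at (50,150) in the left crop and (120,460) in the right one. I let go, rise and move above it.

```bash
python3 -m crank '0.04 0 0 0 0;0.04 0 0 0 0;0.04 0 0 0.03 0;0.05 0 0 0.055 0;0.06 0 0 0.055 0;0.06 -0.026 -0.002 0 -0.13;0.06 -0.026 -0.002 0 -0.13;0.06 -0.026 -0.002 0 -0.13;0.06 -0.026 -0.002 0 -0.13;0.06 0 0 0 0' >/dev/null
python3 - <<'E'
from h import *
np.set_printoptions(precision=1,suppress=True)
st(); P=camera_params("wrist"); im,d=camera("wrist"); save("w2.png",im)
X,C=cloud("wrist",im,d,P); T,c=near(X,C,(477,179),30,114,128); print(len(T),T.mean(0),cv2.minEnclosingCircle(T[:,:2].astype(np.float32)))
print([(a["p"],atz("wrist",*a["point"],26)) for a in models.place_of("tall_vial","wrist")])
K,c=near(X,C,(581,188),40,140,165);print(len(K),K.mean(0) if len(K) else 0)
E
```

```text
t 6.88 tcp [475.7 178.3 267.2] xyaw 95.0 q [12. -0. 88.  0. 92.  7.] w 60.1 F [0.6 0.3 0.5]
770 [476.1 178.8 120.8] ((476.2352294921875, 177.89048767089844), 13.912393569946289)
[(0.97, array([561. , -29.1,  26. ])), (0.73, array([478.2, 182.2,  26. ])), (0.7, array([464.6, -26.3,  26. ]))]
1471 [577.8 188.8 154.7]
```

View pics/w2.png

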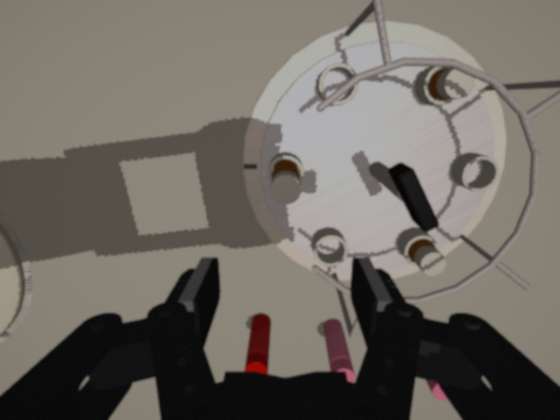

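The vial's cap is at (180,286), between the jaws, and the rail ends are clear on both sides. I descend and grip.

```bash
python3 -m crank '0.06 0.001 0 -0.05 0;0.06 0 0 -0.05 0;0.06 0 0 -0.05 0;0.06 0 0 -0.04 0;0.06 0 0 0 0;0.0 0 0 0 0;0.0 0 0 0 0;0.0 0 0 0 0;0.0 0 0 0 0;0.0 0 0 0 0' 35
python3 -c "
from h import *
st()"
```

```text
clock: 8.22
tcp_pos: [478.4, 178.4, 77.8]
tcp_rot: [[-0.088, 0.996, 0.002], [0.996, 0.088, 0.0], [0.0, 0.002, -1.0]]
ft_force: [-1.3, 0.8, 6.5]
gripper_width: 27.4
t 8.22 tcp [478.4 178.4  77.8] xyaw 95.1 q [ 12.   7. 103.  -0.  70.   7.] w 27.4 F [-1.3  0.8  6.5]
```

```bash
python3 -m crank '0.0 0 0 0.02 0;0.0 0 0 0.03 0;0.0 0 0 0.03 0;0.0 0 0 0.03 0;0.0 0 0 0.03 0;0.0 0 0 0 0;0.0 0.003 -0.02 0 0;0.0 0.006 -0.04 0 0;0.0 0.006 -0.04 0 0;0.0 0.006 -0.04 0 0;0.0 0.006 -0.04 0 0;0.0 0.006 -0.04 0 0' | grep -v rot
python3 -m crank '0.0 0.007 -0.04 0 0;0.0 0.007 -0.04 0 0;0.0 0.007 -0.04 0 0;0.0 0.007 -0.04 0 0;0.0 0.007 -0.04 0 0;0.0 0.006 -0.03 0 0;0.0 0.004 -0.02 0 0;0.0 0 -0.01 0 0;0.0 0 0 0 0' | grep -v rot
python3 - <<'E'
from h import *
np.set_printoptions(precision=1,suppress=True)
s=st(); t=np.array(s["tcp_pos"])
ims=[]
for cam in("scene","side"):
    im,d=camera(cam); X,C=cloud(cam,im,d)
    V,c=near(X,C,t[:2],30,t[2]-75,t[2]-12); print(cam,"held zmin",V[:,2].min(),V.mean(0))
    Q,c=near(X,C,(558,-302),75,67,74); print("pan",cv2.minEnclosingCircle(Q[:,:2].astype(np.float32)),np.median(Q,0))
    print([(a["p"],atz(cam,*a["point"],70)) for a in models.place_of("pan",cam)])
    ims.append(im)
save("m3.png",np.hstack([ims[0][60:330,120:400],ims[1][60:330,270:550]]))
E
```

```text
clock: 9.72
tcp_pos: [510.6, -43.0, 216.1]
ft_force: [0.0, 0.8, 0.1]
gripper_width: 27.2
clock: 10.85
tcp_pos: [555.5, -301.6, 216.1]
ft_force: [0.4, -0.2, -0.6]
gripper_width: 27.2
t 10.85 tcp [ 555.5 -301.6  216.1] xyaw 95.0 q [-35.  16.  76.   0.  89. -41.] w 27.2 F [ 0.4 -0.2 -0.6]
scene held zmin 165.2834036517515 [ 562.  -292.   184.7]
pan ((557.6198120117188, -305.05755615234375), 62.665462493896484) [ 561.7 -300.3   70.8]
[(0.81, array([ 569.8, -299.2,   70. ]))]
side held zmin 167.10553238096878 [ 553.2 -289.8  185.8]
pan ((557.8413696289062, -302.4266662597656), 61.84580612182617) [ 555.2 -298.7   72.4]
[(0.57, array([ 549.7, -308.2,   70. ]))]
```

View pics/m3.png

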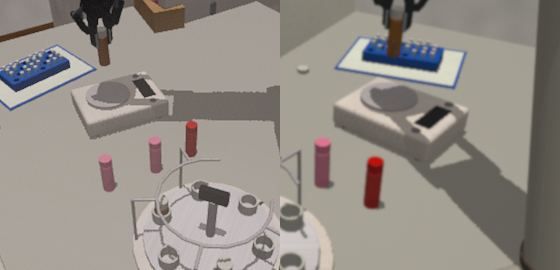

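The vial hangs upright over the pan in both views, with its underside at about 165 mm. I lower it in steps and watch the force.

```bash
python3 -m crank '0.0 0.001 0 -0.03 0;0.0 0 0 -0.03 0;0.0 0 0 -0.02 0;0.0 0 0 -0.008 0;0.0 0 0 -0.002 0;0.0 0 0 0 0' | grep -v rot
python3 -m crank '0.0 0 0 -0.002 0;0.0 0 0 0 0' | grep -v rot
```

```text
clock: 11.8
tcp_pos: [556.9, -301.8, 127.1]
ft_force: [0.6, -0.1, -0.9]
gripper_width: 27.1
clock: 12.05
tcp_pos: [556.7, -301.7, 124.5]
ft_force: [-1.1, -0.2, -0.7]
gripper_width: 27.4
```

```bash
python3 -m crank '0.0 0 0 -0.0015 0;0.0 0 0 0 0' | grep -v rot
python3 -m crank '0.0 0 0 -0.001 0;0.0 0 0 0 0' | grep -v rot
```

```text
clock: 12.3
tcp_pos: [556.6, -301.7, 122.7]
ft_force: [0.2, -0.0, -0.9]
gripper_width: 27.2
clock: 12.55
tcp_pos: [556.7, -301.8, 121.9]
ft_force: [0.0, -0.5, 2.0]
gripper_width: 27.2
```

Contact is just beginning, with Fz rising at the expected height. One more small step to confirm it.

```bash
python3 -m crank '0.0 0 0 -0.0008 0;0.0 0 0 0 0' | grep -v rot
```

```text
clock: 12.8
tcp_pos: [556.8, -301.9, 121.9]
ft_force: [-1.7, 1.1, 9.3]
gripper_width: 27.1
```

```bash
python3 -m crank '0.032 0 0 0 0;0.045 0 0 0 0;0.06 0 0 0 0;0.06 0 0 0 0;0.06 0 0 0.02 0;0.06 0 0 0.04 0;0.06 0 0 0.05 0;0.06 0 0 0.05 0;0.06 0 0 0 0' | grep -v rot
python3 - <<'E'
from h import *
np.set_printoptions(precision=1,suppress=True)
st(); ims=[]
for cam in("scene","side"):
    im,d=camera(cam); X,C=cloud(cam,im,d); ims.append(im)
    for lo,hi in((80,100),(125,145),(159,170)):
        V,c=near(X,C,(557,-302),30,lo,hi); print(cam,lo,len(V),V.mean(0),V[:,2].max())
    print([(round(a["p"],2),atz(cam,*a["point"],26)) for a in models.place_of("short_vial_a",cam)])
save("m4.png",np.hstack([ims[0][60:380,120:430],ims[1][60:380,110:500]]))
E
```

```text
clock: 13.92
tcp_pos: [557.5, -302.2, 285.3]
ft_force: [0.7, -0.5, -0.9]
gripper_width: 59.9
t 13.93 tcp [ 557.5 -302.2  285.3] xyaw 95.0 q [-35.  15.  69.  -0.  96. -40.] w 59.9 F [ 0.7 -0.5 -0.9]
scene 80 67 [ 563.5 -291.8   90.4] 99.92568932316729
scene 125 76 [ 563.3 -292.6  135. ] 144.95778526237785
scene 159 77 [ 561.2 -297.8  164.3] 167.90138340513593
[(0.76, array([629., 284.,  26.])), (0.7, array([642.3, 100.5,  26. ]))]
side 80 118 [ 554.5 -290.9   90.1] 99.96568559422867
side 125 127 [ 554.7 -290.7  135.1] 144.6933392909426
side 159 118 [ 556.5 -295.6  165.5] 169.16544290827886
[(0.6, array([647.3, 102.6,  26. ]))]
```

View pics/m4.png

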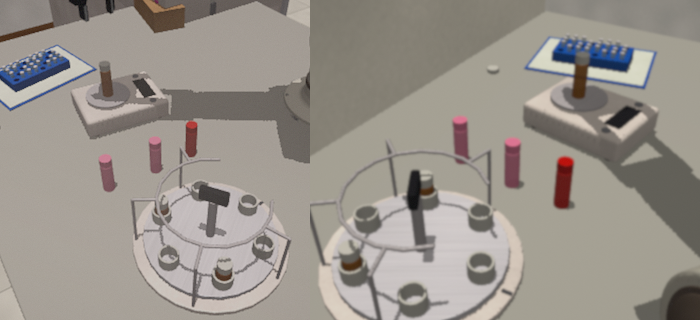

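The tall vial stands upright mid-pan, at (80,106) in the left crop and (75,580) in the right one. Both short vials are in their cups and the gripper is clear.

```bash
python3 -c "
from cell import env
print(env.close_job())"
```

```text
the job is handed in; nothing more can be done
None
```

I turned the carousel about 61° by its knob, which brought the tall vial to the opening. I then lifted the vial out, set it on the balance's pan at first contact, let go and handed the job in at about 14 s. No verdict was reported.

**Last checks:**
- **Tall vial:** it stands upright, with its sides vertical to under 1 mm over 45 mm of height. Its centre is within about 5 mm of the pan's centre, and its top is at about 165 mm, as expected.
- **Short vials:** both are in their cups in the pictures. The networks found both in the scene view but only one in the side view.
- **Gripper:** it is open and more than 100 mm above the vial, with no contact force.

The camera estimates of the same points differed by about 2–5 mm, and the networks' pan points by up to about 12 mm. All of that is inside the 40 mm tolerance. The networks also reported the pink and red look-alikes as tall vials, and I ignored those.

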